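Shut and lock the light-box cover on the nougat stall

TASK

Shut the cover of the stall's lighting power box and lock it with its sprung quarter-turn wing stud: take the wing, turn it clockwise under light pressure until it drops into its slot, push it well in, turn it clockwise to the end stop and let go, so that it springs back a little into its catch and stays locked. Feel your way and never force the stud (keep every push and twist gentle), and leave the bar, the jar and the plate where they stand.

Things in the scene. Friction and masses are not known exactly. Their poses are not given: they have to be found in the camera images.
- power_box: Grey plastic box, 200 mm (its x) by 180 mm (its y) by 65 mm high, fixed to the counter. Origin: centre of its underside. z up; +x points to the hinge side, -x to the side that opens. The stud's axis is at x = -60 mm, y = 0 in this frame.
- cover (a joint): Angle of the grey cover (200 x 180 x 8 mm) in rad: 0 = shut, grows as its free edge (box's -x side) rises. Hinge axis along the box's y at x = +100 mm, z = 65 mm in the box's frame. The hinge is stiff: the cover stays where it is left and takes 1 to 6 N at the free edge to move. Shut, its top face is 73.5 mm above the counter.
- cover_edge (a point): Point on the top face of the cover, 15 mm in from the middle of its free edge (185 mm from the hinge). Its x axis points along the cover to the hinge, y along the hinge, z out of the top face.
- cover_hinge (a point): Point on the top face of the cover, at the middle of its hinge line.
- wing (a point): Centre of the stud's black wing: a bar 44 mm long (its x), 12 mm thick (its y), 24 mm high (its z, out of the cover), standing on a black disc 40 mm across, 3 mm thick, whose top is 12 mm below this centre. With the stud up the centre is 30 mm above the cover's top face; it sinks as the stud is pushed in.
- stud_press (a joint): How far the stud is pushed in, m: 0 = up (a spring of 0.45 N/mm with 3.6 N preload pushes it up), 0.0135 = stop. Over the slot it must be at least 11 mm in (about 9 N) to be turned on. Let go between slot and catch, it stays there, 11 mm in, and may be gripped afresh. Locked, it rests about 8.5 mm in.
- stud_turn (a joint): Angle of the stud, rad, growing clockwise seen from above; at 0 the wing lies along the box's x. It starts anticlockwise of the slot, which floats between -0.45 and +0.45 and cannot be seen. From the slot the pushed-in stud turns about 1.3 rad clockwise to an end stop; in the last 0.2 rad before the stop is the catch, where the released stud springs up 2.5 mm and is locked.
- nougat_bar: Loose wrapped bar, 160 x 70 x 28 mm, a bystander. Origin: centre of its underside.
- honey_jar: Loose jar, 60 mm wide and 85 mm high, a bystander. Origin: centre of its underside.
- sample_plate: Loose plate, 150 mm wide and 18 mm high, a bystander. Origin: centre of its underside.
- stud_axis (a point): Point on the cover's top face where the stud passes through, 160 mm from the hinge line. Under the cover the stud's cross pin (16 mm from the axis) meets a keyplate after 2 mm of push unless it stands over the slot (within about 0.06 rad); over the slot it goes right down. Pin and keyplate break if they press on one another with more than 40 N, down, up or in turning.

How it is judged:
By the outcome, as a careful person would: the job done as asked, in the order asked, and still so for the second after the job is handed in, with the robot touching nothing.
It also fails if it takes over 72 s, if anything falls off the work surface, if the arm or the gripper's body presses on something with over 40 N, if the wrist force passes 120 N, or if a joint passes its speed limit or range.

ROBOT

A 7-joint arm with a two-finger parallel gripper is mounted at the origin on the work surface. World frame = base frame: x ahead of the robot, y to its left, z up, the work surface at z = 0. Lengths are in mm, angles in rad, forces in N, time in s.
With the tool pointing down it reaches from about 425 to 950 mm from the base axis. Payload 16.7 kg.
Tool frame: the origin (TCP) lies on the front face of the gripper's body, between the roots of the fingers; the fingertips stand 97 mm ahead of it and the grasp point (between the pads) lies 78 mm ahead of it; z points along the fingers, y is the direction in which the jaws open and shut (so a half turn about z gives the same grasp; the last joint's range is limited). The gripper opens to 94 mm and grips with 3 to 60 N. Pads are 16 mm wide; open, the fingers measure 119 mm over their backs; the gripper's body (75 mm by 177 mm) begins 78 mm behind the grasp point.
Start: joints at [1.145, 0.426, 0.074, 1.606, -0.034, 1.111, -0.067], TCP at [183.782, -649.465, 302.667] pointing down, gripper open.
Joint ranges: [-2.85, 2.85], [-0.5, 2.14], [-1.23, 1.37], [0.21, 2.46], [-1.02, 4.16], [0.16, 2.05], [-2.73, 2.73]. Speed limits (rad/s): [1.89, 1.89, 2.39, 2.39, 3.01, 3.01, 3.01].

INTERFACE

Orientations are given as [roll, pitch, yaw] about the fixed x, y, z axes, in that order (R = Rz(yaw) Ry(pitch) Rx(roll)).
In Python, from cell import * gives the robot as it stands. The module is installed in compiled form; this text tells all that it offers.
- The arm moves only by the tool arm_command, never from a script. Its argument "plan" is a list of rows, each a list of 5 numbers: the closure in counts, from 0 (fully open) to 255 (shut), then the shift along the world's x, y, z in mm, then the turn about the world's z in rad. In form: [[claw, tx, ty, tz, roll], ...]. A call has 1 to 10 rows; each row shifts and turns the pose as measured when the row begins; what a row does not reach is not made up. A row lasts 1/8 s, in which the tool goes at most 62.5 mm and 10.7 degrees, less where a joint would pass 70% of its speed; a pose out of reach is approached as far as the arm can. A call is refused whole if a number of a shift passes 62.5 or a number of a turn 0.188, either way. A call with a gripper value outside its range is refused whole. The fingers move at their own pace and stop on an object; "force" is the grip in N (left out, the last holds). Time passes only in rows, so rows that do not move let the fingers close. It gives the time, the measured TCP pose, the force and the opening at its end, in the units of the state.
- read_state(): the state, without advancing time (a new reading comes with each control period).
- camera(name): name is "scene" or "top" or "wrist"; returns a dict with "color" (480x640x3 uint8, red, green, blue), "vertical_fov" (degrees; the focal length in pixels is half the picture's height over the tangent of half this angle, whatever the lens; pixels are square), "cx", "cy" (the principal point, pixels), "extrinsics" (4x4, takes a point from camera to world coordinates). Camera axes: x right, y down, z forward; pixel columns grow to the right and rows downward; lengths in mm; the calibration is good to about 2 mm. A picture is of the moment at which its call begins. There is no depth.
- sign_off(): hands the job in, once; it reports no verdict.
Trained networks look in the newest picture that a camera, given by its name, has taken for a name from the list of things; names that differ only in an ending like _2 or _b are one class to them, and where a whole thing is asked for, a point or a joint stands for the part that bears it (a point fixed in the world has none). Each returns a list of dicts, best first, with "score" (0 to 1); they miss things now and then, are a little off and sometimes report something else, mostly with a low value. They report only what shows in the picture. A call takes as long as a camera call.
- spot_in(label, camera): "centre" ([column, row] in pixels, amid what is visible of it).
- trace(label, camera): "pixels" (480x640 bool, what is visible of it) and "centre" ([column, row] in pixels, amid what is visible of it).
- spot_point(label, camera): "centre" ([column, row] in pixels: a listed point, or the origin of a listed thing).
The state is a dict: "time_s": time; "q": joint angles; "qd": joint speeds; "tau": joint torques, N m; "eef_pos": TCP position; "tcp_rot": TCP orientation; "force": force on the tool from outside, world axes, zero at the start; "torque": the same for the moment, N m; "gripper_width": opening from 0.0 (shut) to 1.0 (fully open).
Only numpy, scipy, OpenCV 4.12 (cv2) and the standard library are available. Lean on these libraries where they do the work, as an engineer would, in place of code of your own. Each camera call takes 0.05 s, during which the arm holds its last target.

## Working session

There is one attempt and no reset: what is moved stays moved. The work goes in short steps, Python scripts to look and compute and a tool call to move; the robot and the scene stay as the last step left them, time stands still between calls to the robot, and variables do not carry over. Pictures are saved under pics/ and viewed, and the job is handed in when it is done.

Besides the shell and the picture viewer there is one more tool, called after "Call:" as name(argument=value, ...) on one line, values as JSON. arm_command: Moves the arm, as the interface text tells. Its arguments: {"type":"object","properties":{"plan":{"type":"array"},"force":{"type":"number"}},"required":["plan"]}

```bash
mkdir -p pics; cat > h.py <<'E'
from cell import *
import numpy as np, cv2
def snap(n,f):
    c=camera(n); cv2.imwrite('pics/'+f,cv2.cvtColor(c['color'],cv2.COLOR_RGB2BGR)); return c
def ray(c,p):
    f=240/np.tan(np.radians(c['vertical_fov'])/2); E=np.array(c['extrinsics'])
    d=E[:3,:3]@np.array([(p[0]-c['cx'])/f,(p[1]-c['cy'])/f,1]); return E[:3,3],d/np.linalg.norm(d)
def atz(c,p,z):
    o,d=ray(c,p); return o+d*(z-o[2])/d[2]
def proj(c,P):
    f=240/np.tan(np.radians(c['vertical_fov'])/2); E=np.linalg.inv(np.array(c['extrinsics']))
    q=E[:3,:3]@np.array(P)+E[:3,3]; return np.array([c['cx']+f*q[0]/q[2],c['cy']+f*q[1]/q[2]])
def tri(rs):
    A=0;b=0
    for o,d in rs:
        M=np.eye(3)-np.outer(d,d);A=A+M;b=b+M@o
    x=np.linalg.solve(A,b); return x,[round(float(np.linalg.norm((np.eye(3)-np.outer(d,d))@(x-o))),1) for o,d in rs]
E
python3 - <<'E'
from h import *
print(read_state())
C={n:snap(n,n+'0.png') for n in('scene','top','wrist')}
for n in C: print(n,C[n]['vertical_fov'],np.round(C[n]['extrinsics'],3).tolist())
R={}
for l in('cover_edge','cover_hinge','wing','stud_axis','power_box','nougat_bar','honey_jar','sample_plate'):
    rs=[]
    for n in C:
        s=spot_point(l,n)
        if s: print(l,n,[(np.round(a['centre'],1).tolist(),round(a['score'],2)) for a in s[:2]]); 
        if s and n!='wrist': rs.append(ray(C[n],s[0]['centre']))
    if len(rs)>1: print('   ',tri(rs))
E
```

```text
{'time_s': 0.0, 'q': array([ 1.14549109,  0.426725  ,  0.07382971,  1.60659843, -0.03410294,
        1.11081042, -0.06705619]), 'qd': array([-1.60909751e-04, -2.01711223e-03, -1.44376459e-03, -6.52268572e-05,
       -1.15513663e-03, -3.10146038e-04,  2.68744762e-04]), 'tau': array([ 2.07211124e-03, -9.35812283e+01,  3.66681688e+00, -4.54174769e+01,
       -4.89102839e-02,  2.01177690e-02,  1.30838507e-04]), 'eef_pos': array([ 183.72304073, -649.1878435 ,  301.98336383]), 'tcp_rot': array([-3.14031282e+00,  8.28141752e-05,  2.75835676e-01]), 'force': array([ 0.24516103, -0.14125822,  1.2365231 ]), 'torque': array([-0.00207724,  0.05045213,  0.0264443 ]), 'gripper_width': 1.0015589511588714}
scene 48.29150820717714 [[-0.581, 0.688, -0.435, 1113.541], [0.814, 0.488, -0.315, 379.075], [-0.004, -0.537, -0.843, 989.014], [0.0, 0.0, 0.0, 1.0]]
top 48.0084754673279 [[0.018, -0.982, 0.188, 509.109], [-0.999, -0.013, 0.03, 29.772], [-0.027, -0.189, -0.982, 914.489], [0.0, 0.0, 0.0, 1.0]]
wrist 64.44597569289867 [[0.272, -0.936, -0.225, 248.705], [-0.962, -0.264, -0.063, -630.594], [-0.001, 0.2
[... 471 characters left out ...]
ay([510.95560269, -25.47568164, 155.79162932]), [0.3, 0.3])
stud_axis scene [([330.6, 159.2], 0.83)]
stud_axis top [([371.9, 351.5], 0.56)]
    (array([501.98187856, -24.94082465, 146.87382968]), [1.8, 1.8])
power_box scene [([324.8, 215.3], 0.94)]
power_box top [([358.9, 325.0], 0.92)]
    (array([542.54940963, -11.7345278 ,   4.18518061]), [0.1, 0.1])
nougat_bar scene [([246.1, 184.1], 0.98)]
nougat_bar top [([475.4, 304.8], 0.6)]
    (array([ 579.71255195, -205.747125  ,   12.24009113]), [2.4, 2.4])
honey_jar top [([247.0, 355.0], 0.61)]
sample_plate scene [([295.2, 293.6], 0.66)]
sample_plate top [([324.8, 207.5], 0.91)]
    (array([741.15533155,  50.60024383,   9.3111831 ]), [2.5, 2.5])
```

View pics/scene0.png

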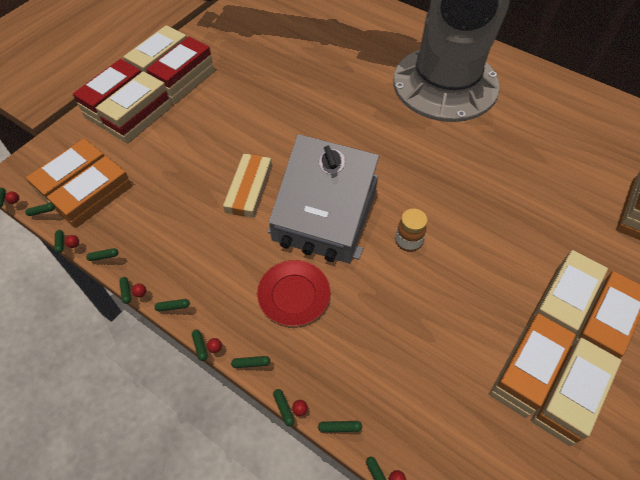

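View pics/top0.png

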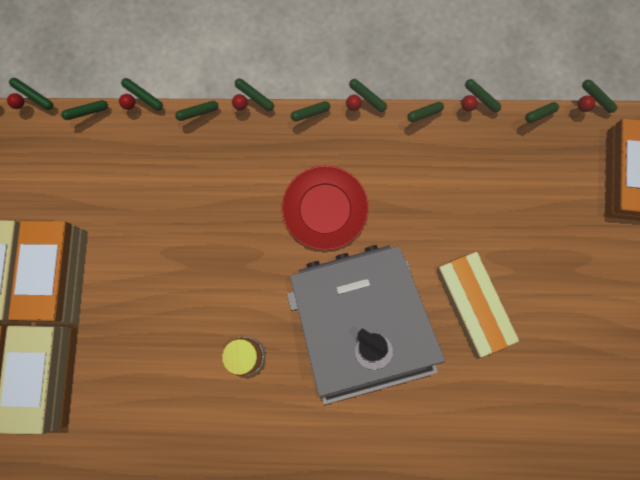

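The scene view shows the box at about (325,200), its cover ajar and the free edge (top of the picture) facing the robot. The wing is at (331,158), the bar at (247,184), the jar at (411,230) and the plate at (294,293). In the top view the free edge is at the bottom (row ~380), with the wing at (373,345). Next I'll fit the box pose, cover angle and wing angle together.

```bash
cat > fit.py <<'E'
from h import *
from scipy.optimize import least_squares
def Rz(a): return np.array([[np.cos(a),-np.sin(a),0],[np.sin(a),np.cos(a),0],[0,0,1]])
def cov(p,d,y,h): # d from hinge toward free edge, h above cover top (8.5 over hinge axis)
    x,yy,yaw,th=p
    b=np.array([100-d*np.cos(th)-0*h,y,65+d*np.sin(th)])+ (h+8.5)*np.array([np.sin(th),0,np.cos(th)])
    return Rz(yaw)@b+np.array([x,yy,0])
def pts(p): return {'cover_edge':cov(p,185,0,0),'cover_hinge':cov(p,0,0,0),'wing':cov(p,160,0,30),'stud_axis':cov(p,160,0,0),'power_box':np.array([p[0],p[1],0])}
def run():
    C={n:camera(n) for n in('scene','top')}; obs=[]
    for n in C:
        for l in ('cover_edge','cover_hinge','wing','stud_axis','power_box'):
            s=spot_point(l,n)
            if s and s[0]['score']>.4: obs.append((n,l,s[0]['centre']))
    fn=lambda p:np.concatenate([proj(C[n],pts(p)[l])-c for n,l,c in obs])
    r=least_squares(fn,[542,-12,.28,.3],x_scale=[10,10,.1,.1],loss='soft_l1')
    for o,e in zip(obs,fn(r.x).reshape(-1,2)): print(o[:2],np.round(e,1))
    return r.x,C
if __name__=='__main__':
    p,C=run(); print(np.round(p,3))
    for k,v in pts(p).items(): print(k,np.round(v,1))
    for n in C:
        im=cv2.cvtColor(C[n]['color'],cv2.COLOR_RGB2BGR)
        big=cv2.resize(im,None,fx=4,fy=4,interpolation=cv2.INTER_CUBIC)
        for d,y in((0,-90),(0,90),(200,90),(200,-90)):
            u=proj(C[n],cov(p,d,y,0)); cv2.circle(big,tuple(int(v*4+2) for v in u),4,(0,255,0),1)
        u=proj(C[n],cov(p,160,0,42)); cv2.circle(big,tuple(int(v*4+2) for v in u),4,(0,0,255),1)
        u=proj(C[n],cov(p,160,0,0)); c=(proj(C[n],cov(p,100,0,0))*4).astype(int)
        y0=max(0,c[1]-300);x0=max(0,c[0]-300)
        cv2.imwrite(f'pics/{n}_fit.png',big[y0:y0+600,x0:x0+600])
E
python3 fit.py
```

```text
('scene', 'cover_edge') [-3.3 -2. ]
('scene', 'cover_hinge') [0. 2.]
('scene', 'wing') [ 3.1 -0.7]
('scene', 'stud_axis') [-1.1  0.4]
('scene', 'power_box') [ 0.2 -1. ]
('top', 'cover_edge') [-4.6 -4.3]
('top', 'cover_hinge') [ 0.3 -3.6]
('top', 'wing') [0.3 1.7]
('top', 'stud_axis') [0.7 0.5]
('top', 'power_box') [-1.3  0.5]
[ 5.42646e+02 -1.50700e+01  2.34000e-01  4.10000e-01]
cover_edge [478.2 -30.5 146.5]
cover_hinge [643.2   8.9  72.8]
wing [512.1 -22.4 164.1]
stud_axis [500.5 -25.1 136.6]
power_box [542.6 -15.1   0. ]
```

View pics/scene_fit.png

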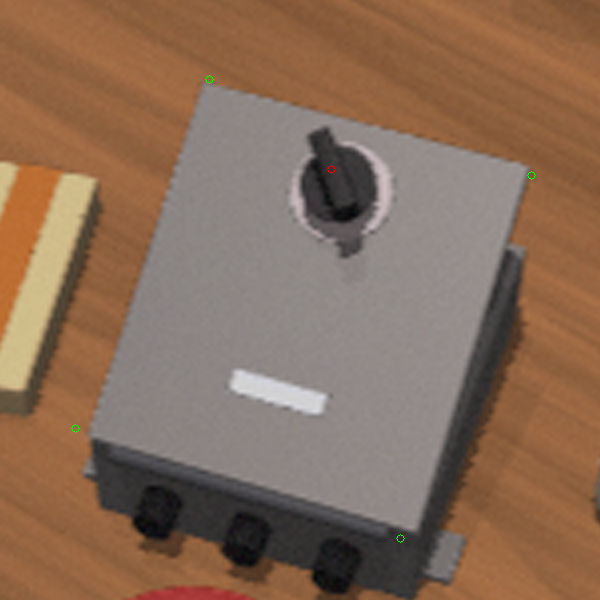

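View pics/top_fit.png

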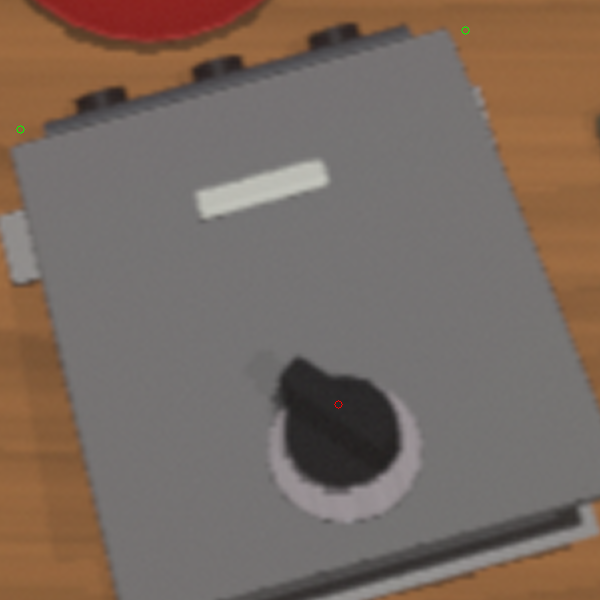

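The green circles mark the fitted corners, and they miss the real ones by 3–5 px. In the scene crop the cover corners are at (205,83), (527,165), (415,532) and (92,440). In the top crop the hinge corners are at (13,150) and (445,32). I'll refit using these corners.

```bash
cat > fit2.py <<'E'
from fit import *
p0,C=run()
off={}
for n in C:
    c=(proj(C[n],cov([542.646,-15.07,.234,.410],100,0,0))*4).astype(int); off[n]=np.array([max(0,c[0]-300),max(0,c[1]-300)])
K={('scene'):[((205,83),200,-90),((527,165),200,90),((415,532),0,90),((92,440),0,-90)],'top':[((13,150),0,90),((445,32),0,-90),]}
print(off)
obs=[(n,(np.array(u)+off[n]-1.5)/4,d,y) for n in K for u,d,y in K[n]]
fn=lambda p:np.concatenate([proj(C[n],cov(p,d,y,0))-u for n,u,d,y in obs])
# free corners in top: search full picture crop
r=least_squares(fn,p0,x_scale=[10,10,.1,.1]); print(np.round(r.x,3)); print(np.round(fn(r.x).reshape(-1,2),1))
p=r.x
for k,v in pts(p).items(): print(k,np.round(v,1))
im=cv2.cvtColor(C['top']['color'],cv2.COLOR_RGB2BGR); big=cv2.resize(im,None,fx=4,fy=4,interpolation=cv2.INTER_CUBIC)
for d,y in((0,-90),(0,90),(200,90),(200,-90)):
    u=proj(C['top'],cov(p,d,y,0)); cv2.circle(big,tuple(int(v*4+2) for v in u),4,(0,255,0),1)
cv2.imwrite('pics/top_f2.png',big[980:1620,1130:1800])
E
python3 fit2.py
```

```text
('scene', 'cover_edge') [-2.3 -0.2]
('scene', 'cover_hinge') [1.6 0.5]
('scene', 'wing') [ 0.1 -1. ]
('scene', 'stud_axis') [-0.2  3.4]
('scene', 'power_box') [-0.1 -1.1]
('top', 'cover_edge') [-0.6 -4.1]
('top', 'cover_hinge') [ 0.9 -2.8]
('top', 'wing') [-2.9  0.5]
('top', 'stud_axis') [1.5 1. ]
('top', 'power_box') [-0.1  1.3]
{'scene': array([987, 454]), 'top': array([1151,  957])}
[ 5.39937e+02 -1.44550e+01  2.87000e-01  3.89000e-01]
[[-0.4 -0.1]
 [ 0.8  0.1]
 [ 0.7 -0.4]
 [-1.6 -1.3]
 [-1.3  0.2]
 [ 0.5 -0.8]]
cover_edge [474.8 -33.7 143.1]
cover_hinge [638.9  14.8  72.9]
wing [507.9 -23.9 161.3]
stud_axis [497.  -27.2 133.6]
power_box [539.9 -14.5   0. ]
```

View pics/top_f2.png

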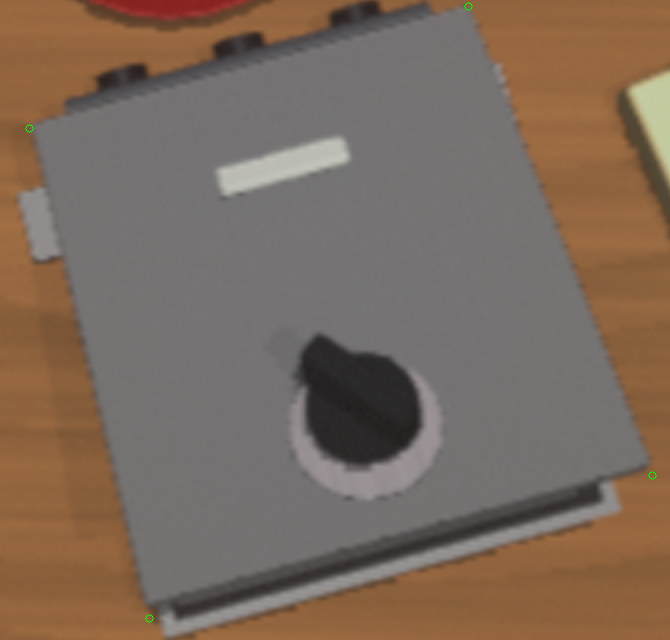

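The refit agrees to about 1 px: box at (540, −14.5), yaw 0.287, cover at 0.39 rad. I'll go to the free edge with the fingers closed, 40 mm to one side of the wing.

Call:
arm_command(plan=[[255,27,52,0,0],[255,27,52,0,0],[255,27,52,0,0],[255,27,52,0,0],[255,27,52,0,0],[255,27,52,0,0],[255,27,52,0,0],[255,27,52,0,0],[255,27,52,0,0],[255,27,52,0,0]], force=20)

```text
time_s: 3.8
eef_pos: [457.2, -115.8, 304.1]
tcp_rot: [3.136, -0.002, 0.269]
force: [0.2, 0.5, 0.5]
gripper_width: 0.006
```

Call:
arm_command(plan=[[255,10,20,-10,0.01],[255,9,20,-20,0.01],[255,0,0,-15,0],[255,0,0,0,0]])

```text
time_s: 4.3
eef_pos: [478.2, -70.7, 258.8]
tcp_rot: [3.136, -0.005, 0.296]
force: [0.4, 0.3, 0.9]
gripper_width: 0.007
```

```bash
python3 - <<'E'
from h import *
snap('scene','s1.png'); print(read_state()['eef_pos'],read_state()['force'])
im=cv2.imread('pics/s1.png')[80:300,200:440]; cv2.imwrite('pics/s1c.png',cv2.resize(im,None,fx=2.7,fy=2.7,interpolation=cv2.INTER_CUBIC))
E
```

```text
[478.5325719  -70.68348917 259.38856306] [-0.63493437  0.35080211  0.06666046]
```

View pics/s1c.png

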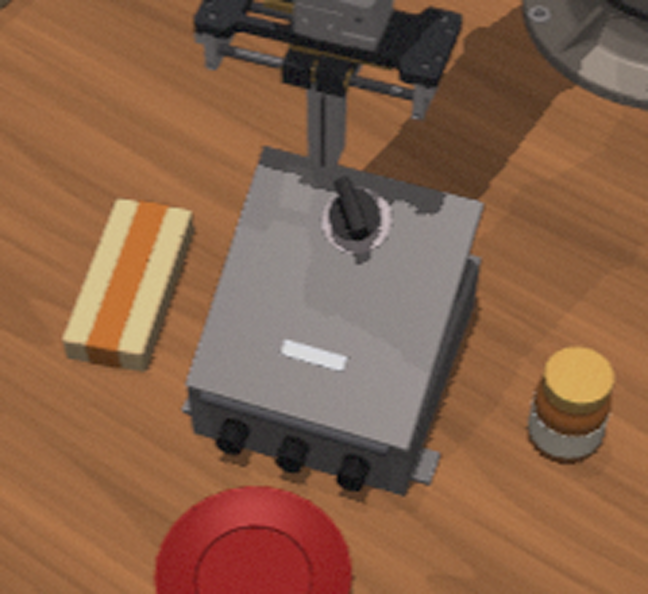

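The closed fingers are above the free edge at crop (325,165), just left of the wing tip at (345,185). I'll shift 12 mm further from the wing and start pushing down.

Call:
arm_command(plan=[[255,2,-12,0,0],[255,0,0,-6,0],[255,0,0,-6,0],[255,0,0,-6,0],[255,0,0,-6,0],[255,0,0,-6,0]])

```text
time_s: 5.1
eef_pos: [480.7, -85.7, 229.1]
tcp_rot: [3.134, -0.008, 0.292]
force: [-0.2, -0.4, 0.2]
gripper_width: 0.005
```

```bash
python3 - <<'E'
from h import *
snap('scene','s2.png'); print(read_state()['eef_pos'],read_state()['force'])
im=cv2.imread('pics/s2.png')[80:300,200:440]; cv2.imwrite('pics/s2c.png',cv2.resize(im,None,fx=2.7,fy=2.7,interpolation=cv2.INTER_CUBIC))
E
```

```text
[480.36551137 -85.67215356 228.34266027] [ 0.07816958 -0.13218279 -0.74566252]
```

View pics/s2c.png

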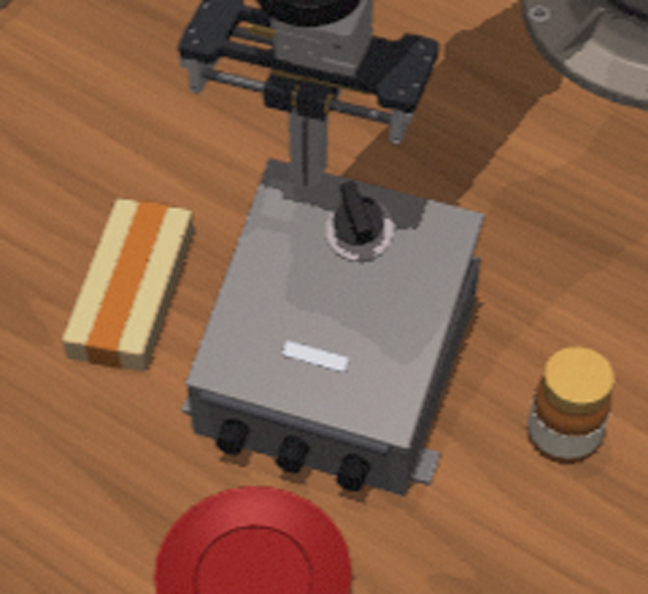

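The cover is coming down under the fingers: its free edge moved from crop row ~150 to ~162, and the force stays very low. I'll carry on.

Call:
arm_command(plan=[[255,0,0,-6,0],[255,0,0,-6,0],[255,0,0,-6,0],[255,0,0,-6,0],[255,0,0,-6,0],[255,0,0,-6,0],[255,0,0,-4,0]])

```text
time_s: 6.02
eef_pos: [480.5, -85.5, 185.5]
tcp_rot: [3.134, -0.007, 0.293]
force: [-0.2, 0.5, -1.1]
gripper_width: 0.003
```

Call:
arm_command(plan=[[255,0,0,-4,0],[255,0,0,-3,0],[255,0,0,-3,0],[255,0,0,-2,0]])

```text
time_s: 6.52
eef_pos: [480.5, -85.5, 172.7]
tcp_rot: [3.134, -0.007, 0.292]
force: [-0.2, -0.9, -0.4]
gripper_width: 0.004
```

Call:
arm_command(plan=[[255,0,0,-2,0],[255,0,0,-1,0],[255,0,0,-1,0]])

```text
time_s: 6.9
eef_pos: [480.8, -85.4, 170.7]
tcp_rot: [3.133, -0.007, 0.292]
force: [-10.4, 2.0, 30.4]
gripper_width: 0.006
```

```bash
python3 - <<'E'
from h import *
snap('scene','s3.png'); print(read_state()['eef_pos'],read_state()['force'])
im=cv2.imread('pics/s3.png')[80:300,200:440]; cv2.imwrite('pics/s3c.png',cv2.resize(im,None,fx=2.7,fy=2.7,interpolation=cv2.INTER_CUBIC))
E
```

```text
[480.77215958 -85.4399272  170.68627439] [-9.35350362  1.70918386 28.79377144]
```

View pics/s3c.png

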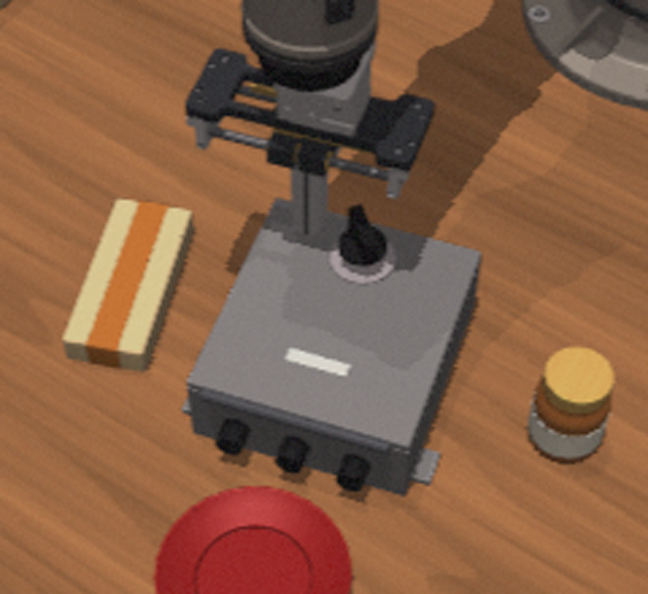

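The cover is shut, pressed against its stop with about 29 N at z = 170.7, which matches 73.5 + 97. The arm is stiff, so I'll use sub-millimetre steps on the stud. Now I'll back off and measure the wing.

Call:
arm_command(plan=[[255,0,0,3,0],[0,-10,-10,20,0],[0,-20,-40,30,0],[0,-20,-50,30,0],[0,0,-50,20,0],[0,0,-50,0,0]])

```text
time_s: 7.7
eef_pos: [429.3, -287.5, 278.3]
tcp_rot: [3.132, -0.009, 0.3]
force: [0.8, -0.0, -0.3]
gripper_width: 0.504
```

```bash
python3 - <<'E'
from fit import *
print(read_state()['force'])
C={n:snap(n,n+'4.png') for n in('scene','top','wrist')}
p=[540,-14.5,.287,0.0]
for l in pts(p):
    rs=[]
    for n in('scene','top'):
        s=spot_point(l,n)
        if s: print(l,n,np.round(s[0]['centre'],1),round(s[0]['score'],2),'exp',np.round(proj(C[n],pts(p)[l]),1)); rs.append(ray(C[n],s[0]['centre']))
    if len(rs)>1: print('  ',np.round(tri(rs)[0],1),tri(rs)[1],np.round(pts(p)[l],1))
for n in('scene','top'):
    s=trace('wing',n); np.save(f'pics/w_{n}.npy',s[0]['pixels']) if s else 0
    im=cv2.resize(cv2.imread(f'pics/{n}4.png'),None,fx=4,fy=4,interpolation=cv2.INTER_CUBIC)
    for d,y in((0,-90),(0,90),(200,90),(200,-90)):
        u=proj(C[n],cov(p,d,y,0)); cv2.circle(im,tuple(int(v*4+2) for v in u),4,(0,255,0),1)
    for h in(0,42):
        u=proj(C[n],cov(p,160,0,h)); cv2.circle(im,tuple(int(v*4+2) for v in u),4,(0,0,255),1)
    c=(proj(C[n],cov(p,100,0,0))*4).astype(int); o=c-300; print(n,'off',o)
    cv2.imwrite(f'pics/{n}4c.png',im[o[1]:o[1]+600,o[0]:o[0]+600])
E
```

```text
[ 0.769611   -0.02164221 -0.30816615]
cover_edge scene [339.4 170.7] 0.68 exp [337.  166.3]
cover_edge top [381.8 378.5] 0.88 exp [378.6 379.9]
   [456.9 -39.6  57.2] [5.9, 5.9] [458.5 -38.6  73.5]
cover_hinge scene [309.7 232. ] 0.96 exp [309.1 232.2]
cover_hinge top [345.1 265.2] 0.76 exp [345.  263.2]
   [633.2  13.4  70.5] [0.2, 0.2] [635.9  13.8  73.5]
wing scene [335.3 166.8] 0.62 exp [333.8 165.7]
wing top [377.2 364.3] 0.86 exp [375.4 364.2]
   [480.8 -32.   98.4] [2.9, 2.9] [482.5 -31.5 103.5]
stud_axis scene [333.5 173.5] 0.67 exp [333.5 174.6]
stud_axis top [374.8 360.3] 0.83 exp [373.9 363.5]
   [486.7 -30.7  82.3] [1.7, 1.7] [482.5 -31.5  73.5]
power_box scene [325.2 216.9] 0.73 exp [324.5 215. ]
power_box top [359.  323.2] 0.56 exp [360.5 326.6]
   [544.9 -10.7   1.8] [1.3, 1.3] [540.  -14.5   0. ]
scene off [999 481]
top off [1151 1000]
```

View pics/scene4c.png

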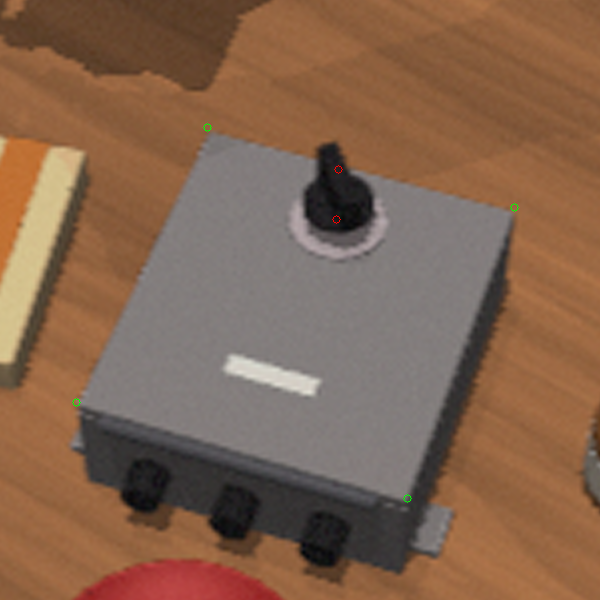

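View pics/top4c.png

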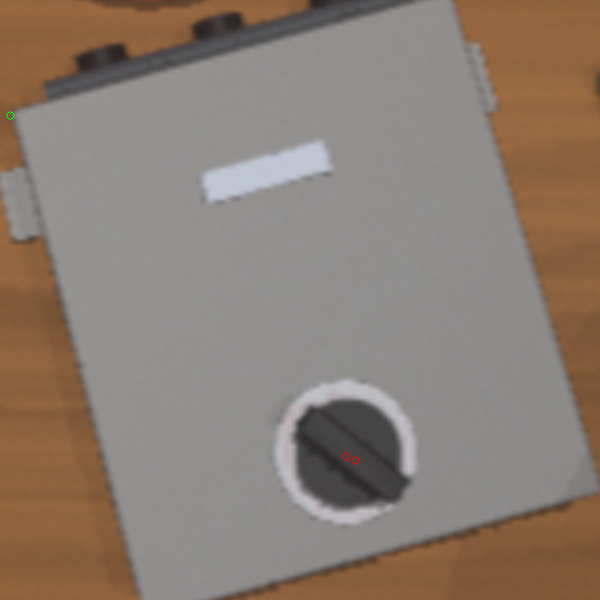

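View pics/wrist4.png

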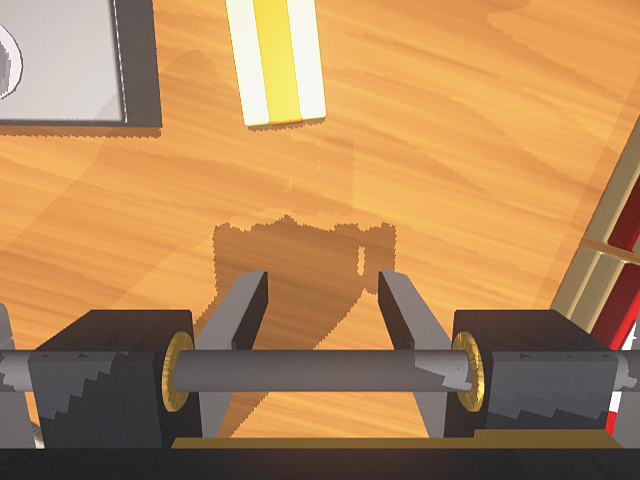

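In the top view the wing top runs from crop (310,408) to (408,492), with its centre near (359,450), and the ring centre is at (346,451). The cover is flat in both views and its corners match within about 1.5 px. I'll solve for the wing's centre and angle.

```bash
python3 - <<'E'
from fit import *
C={n:camera(n) for n in('scene','top')}
o={'scene':np.array([999,481]),'top':np.array([1151,1000])}
px=lambda n,u:(np.array(u)+o[n]-1.5)/4
a,b=[atz(C['top'],px('top',u),115.5) for u in((310,408),(408,492))]
print('wing ends',a,b,(a+b)/2,np.linalg.norm(a-b),np.arctan2(*(a-b)[1::-1]))
print('ring',atz(C['top'],px('top',(346,451)),73.5), atz(C['scene'],px('scene',(338,221)),73.5))
K={'scene':[((512,212),200,90),((408,500),0,90),((80,408),0,-90)],'top':[((13,110),0,90),((598,490),200,-90),((449,0),0,-90),((145,603),200,90)]}
obs=[(n,px(n,u),cov,(d,y,0)) for n in K for u,d,y in K[n]]
obs+=[('top',px('top',(359,450)),cov,(160,0,42)),('top',px('top',(346,451)),cov,(160,0,0)),('scene',px('scene',(338,221)),cov,(160,0,0))]
fn=lambda p:np.concatenate([proj(C[n],f([p[0],p[1],p[2],0],*g))-u for n,u,f,g in obs])
r=least_squares(fn,[540,-14.5,.287],x_scale=[10,10,.1]); print(r.x); print(np.round(fn(r.x).reshape(-1,2),1).tolist())
print('axis',cov([*r.x,0],160,0,0))
m=np.load('pics/w_top.npy'); c=cv2.minAreaRect(np.argwhere(m)[:,::-1].astype(np.float32)); print(c,m.sum())
E
```

```text
wing ends [500.37670433 -15.36323219 115.5       ] [471.43890325 -50.57932839 115.5       ] [485.90780379 -32.97128029 115.5       ] 45.580365985244754 0.88295056474545
ring [484.16022098 -31.41978965  73.5       ] [483.12959096 -29.93783237  73.5       ]
[ 5.42409481e+02 -1.39978385e+01  2.80957927e-01]
[[0.4, -0.3], [-1.0, 0.5], [-1.8, -0.8], [-0.8, -0.7], [1.3, 0.2], [0.4, -3.0], [-0.5, 3.8], [-1.7, 0.7], [-0.5, -0.4], [-0.7, 0.3]]
axis [484.76206462 -30.63440705  73.5       ]
((375.5, 363.0), (26.0, 27.0), 90.0) 640
```

The wing centre is at about (485, −31.5) and its world angle is 0.88 rad, so stud_turn ≈ −0.6. I'll move above it and align.

Call:
arm_command(plan=[[0,10,50,0,0.12],[0,10,50,0,0.12],[0,10,50,0,0.12],[0,12,50,0,0.12],[0,10,40,0,0.1],[0,0,0,0,0]], force=20)

```text
time_s: 9.3
eef_pos: [481.7, -38.6, 276.9]
tcp_rot: [3.132, -0.008, 0.897]
force: [-0.2, -1.1, 0.4]
gripper_width: 0.999
```

```bash
python3 - <<'E'
from h import *
s=read_state();print(s['eef_pos'],s['tcp_rot'],np.round(s['q'],2))
E
```

```text
[481.69271087 -38.58347461 276.92602817] [ 3.13226353 -0.00813344  0.89654151] [ 0.39  0.17 -0.49  2.03  0.1   0.95 -0.82]
```

Call:
arm_command(plan=[[0,2,7,-10,-0.01],[0,0,0,-20,0],[0,0,0,-10,0],[0,0,0,0,0]])

```text
time_s: 9.8
eef_pos: [483.3, -33.5, 234.3]
tcp_rot: [3.133, -0.007, 0.878]
force: [1.4, 0.3, -0.1]
gripper_width: 1.001
```

```bash
python3 - <<'E'
from h import *
s=read_state();print(s['eef_pos'],s['tcp_rot'])
snap('wrist','w5.png');c=snap('scene','s5.png')
im=cv2.imread('pics/s5.png')[80:260,230:430]; cv2.imwrite('pics/s5c.png',cv2.resize(im,None,fx=3.3,fy=3.3,interpolation=cv2.INTER_CUBIC))
E
```

```text
[483.2745162  -33.5448553  234.34499872] [ 3.1326041  -0.0070905   0.87847883]
```

View pics/w5.png

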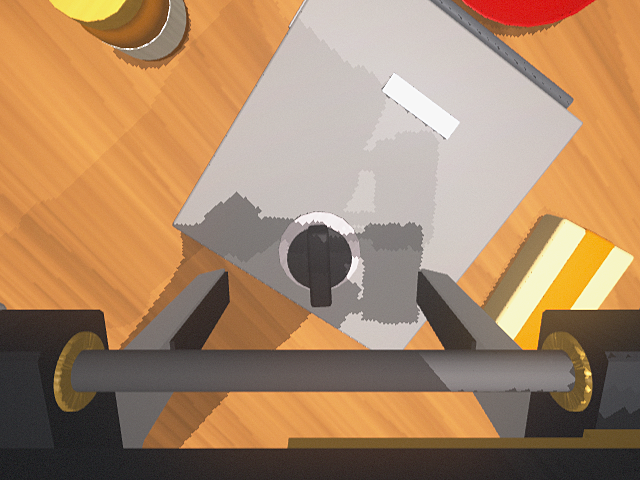

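View pics/s5c.png

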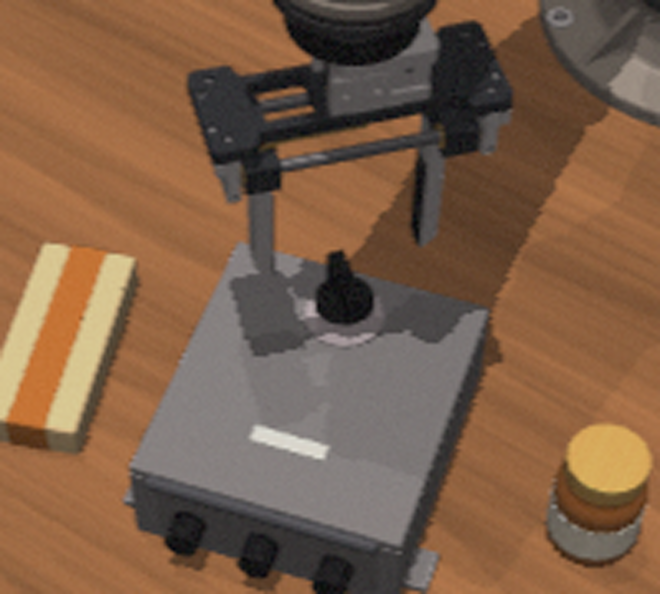

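In the wrist view the wing is upright at columns 318–322 and centred between the fingers at 228 and 420. Before descending I'll check its centre from this picture.

```bash
python3 - <<'E'
from h import *
c=camera('wrist')
a,b=[atz(c,u,115.5) for u in((318,226),(321,306))]
print(a,b,(a+b)/2,np.linalg.norm(a-b),np.arctan2(*(a-b)[1::-1]))
E
```

```text
[499.97604019 -11.64076673 115.5       ] [471.5092285  -48.42388413 115.5       ] [485.74263435 -30.03232543 115.5       ] 46.51190270405216 0.912167783758561
```

Call:
arm_command(plan=[[0,1,1.5,-12,0],[0,0,0,-12,0],[0,0,0,-10,0],[0,0,0,-5,0],[0,0,0,0,0]])

```text
time_s: 10.58
eef_pos: [485.0, -31.8, 194.0]
tcp_rot: [3.131, -0.008, 0.879]
force: [-0.3, 0.2, -0.1]
gripper_width: 0.998
```

Call:
arm_command(plan=[[200,0,0,-1,0],[200,0,0,0,0],[200,0,0,0,0],[225,0,0,0,0],[255,0,0,0,0],[255,0,0,0,0],[255,0,0,0,0]], force=10)

```text
time_s: 11.45
eef_pos: [485.4, -31.9, 193.8]
tcp_rot: [3.129, -0.009, 0.879]
force: [0.9, -0.2, -0.7]
gripper_width: 0.293
```

```bash
python3 - <<'E'
from h import *
s=read_state();print(s['eef_pos'],s['tcp_rot'],s['force'],s['torque'],s['gripper_width']*94)
snap('wrist','w6.png')
E
```

```text
[485.41880027 -31.87240947 193.78729751] [ 3.12927199 -0.00913367  0.87858294] [ 0.8925077  -0.17684282 -0.67424347] [ 0.03216575 -0.05857295  0.05387929] 27.55470661687446
```

View pics/w6.png

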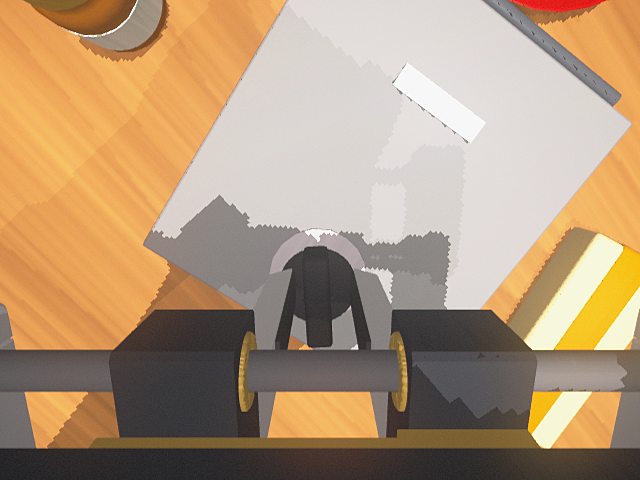

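The fingers are still closing, at columns 293 and 352 around the wing at 316. I'll keep closing.

Call:
arm_command(plan=[[255,0,0,0,0],[255,0,0,0,0],[255,0,0,0,0],[255,0,0,0,0]], force=10)

```text
time_s: 12.0
eef_pos: [484.0, -30.2, 193.4]
tcp_rot: [3.133, -0.008, 0.88]
force: [-0.5, 0.4, 3.5]
gripper_width: 0.129
```

```bash
python3 - <<'E'
from h import *
s=read_state();print(s['eef_pos'],s['tcp_rot'],s['force'],s['torque'],s['gripper_width']*94)
snap('wrist','w7.png')
E
```

```text
[484.02271229 -30.1601736  193.43507816] [ 3.13276507 -0.00827509  0.87983576] [-0.47885473  0.38961875  3.49256906] [0.04532533 0.2506861  0.03314581] 12.1272338154519
```

View pics/w7.png

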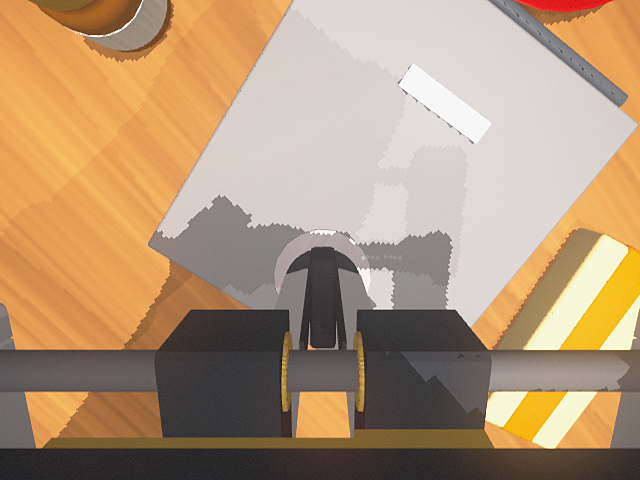

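The wing is gripped at 12.1 mm, and the tool centred itself to (484, −30.2). I'll press lightly in small steps.

Call:
arm_command(plan=[[255,0,0,-0.5,0],[255,0,0,-0.5,0],[255,0,0,-0.4,0],[255,0,0,-0.3,0]], force=20)

```text
time_s: 12.55
eef_pos: [484.0, -30.2, 191.7]
tcp_rot: [3.133, -0.008, 0.88]
force: [-1.3, 1.2, 3.5]
gripper_width: 0.122
```

Call:
arm_command(plan=[[255,0,0,-0.3,0],[255,0,0,-0.3,0],[255,0,0,-0.2,-0.04],[255,0,0,-0.2,-0.04]])

```text
time_s: 13.05
eef_pos: [484.1, -30.2, 191.2]
tcp_rot: [3.133, -0.008, 0.797]
force: [-2.9, 1.8, 5.8]
gripper_width: 0.124
```

Call:
arm_command(plan=[[255,0,0,-0.2,-0.04],[255,0,0,-0.2,-0.04],[255,0,0,-0.2,-0.04]])

```text
time_s: 13.42
eef_pos: [484.3, -30.2, 190.7]
tcp_rot: [3.132, -0.009, 0.673]
force: [-0.6, 1.5, 4.2]
gripper_width: 0.125
```

```bash
python3 - <<'E'
from h import *
s=read_state();print(s['eef_pos'],s['tcp_rot'],s['force'],s['torque'],s['gripper_width']*94)
E
```

```text
[484.28856981 -30.23724802 190.73569722] [ 3.1321456  -0.00850145  0.67347503] [-0.56771036  1.52403469  4.20948817] [ 0.35009163  0.56522958 -0.0014536 ] 11.78334429719492
```

Call:
arm_command(plan=[[255,0,0,-0.3,-0.04],[255,0,0,-0.3,-0.04]])

```text
time_s: 13.68
eef_pos: [484.4, -30.2, 190.4]
tcp_rot: [3.132, -0.009, 0.591]
force: [-4.0, -0.1, 9.1]
gripper_width: 0.125
```

```bash
python3 - <<'E'
from h import *
s=read_state();print(s['eef_pos'],s['tcp_rot'],s['force'],s['torque'],s['gripper_width']*94)
E
```

```text
[484.38430991 -30.24402834 190.36794902] [ 3.13185654 -0.00858389  0.59092957] [-4.04072244 -0.05489825  9.09713609] [0.36572337 0.92857855 0.16776632] 11.736718523670804
```

Call:
arm_command(plan=[[255,0,0,-0.2,-0.04],[255,0,0,-0.2,-0.04]])

```text
time_s: 13.92
eef_pos: [484.5, -30.2, 190.8]
tcp_rot: [3.131, -0.009, 0.508]
force: [-6.6, 1.8, 16.8]
gripper_width: 0.127
```

Call:
arm_command(plan=[[255,0,0,-0.2,-0.04],[255,0,0,-0.2,-0.04]])

```text
time_s: 14.18
eef_pos: [484.6, -30.2, 191.3]
tcp_rot: [3.131, -0.009, 0.425]
force: [-5.1, -0.2, 12.8]
gripper_width: 0.126
```

Call:
arm_command(plan=[[255,0,0,-0.1,-0.03],[255,0,0,-0.1,-0.03]])

```text
time_s: 14.42
eef_pos: [484.6, -30.2, 191.6]
tcp_rot: [3.13, -0.009, 0.363]
force: [-3.2, 1.0, 5.9]
gripper_width: 0.128
```

```bash
python3 - <<'E'
from h import *
s=read_state();print(s['eef_pos'],s['tcp_rot'],s['force'],s['torque'],s['gripper_width']*94)
snap('wrist','w8.png')
E
```

```text
[484.60740596 -30.16184926 191.61755269] [ 3.13046707 -0.00885064  0.36307717] [-3.16818991  1.04973025  5.92335743] [ 0.3688667   0.82466288 -0.00411656] 12.035159802762077
```

View pics/w8.png

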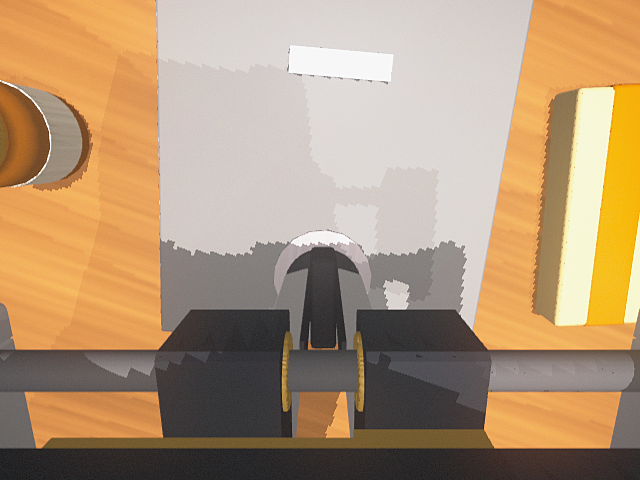

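The wing turns with the tool: the label and cover have rotated in view and the wing is still held straight. I'll press without turning to find the keyplate height.

Call:
arm_command(plan=[[255,0,0,-0.3,0],[255,0,0,-0.3,0]])

```text
time_s: 14.72
eef_pos: [484.6, -30.2, 191.4]
tcp_rot: [3.13, -0.009, 0.361]
force: [-4.4, 1.1, 10.5]
gripper_width: 0.129
```

Call:
arm_command(plan=[[255,0,0,-0.3,0],[255,0,0,-0.3,0]])

```text
time_s: 14.98
eef_pos: [484.6, -30.1, 191.4]
tcp_rot: [3.13, -0.009, 0.361]
force: [-4.2, 0.6, 10.6]
gripper_width: 0.125
```

Here the pin rests solidly on the keyplate at z = 191.4 with 10.5 N. Earlier, near yaw 0.67–0.59, it sank about 1 mm deeper and then climbed out, so I probably turned over the slot too fast for so light a push. I'll ease off, turn back to about 0.74, and feel clockwise again in finer steps.

Call:
arm_command(plan=[[255,0,0,0.5,0],[255,0,0,0.2,0.08],[255,0,0,0,0.08],[255,0,0,0,0.08],[255,0,0,0,0.08],[255,0,0,0,0.06]])

```text
time_s: 15.72
eef_pos: [484.1, -30.0, 192.0]
tcp_rot: [3.13, -0.008, 0.753]
force: [-2.3, 1.2, 3.4]
gripper_width: 0.125
```

Call:
arm_command(plan=[[255,0,0,-0.3,0],[255,0,0,-0.3,0],[255,0,0,-0.3,0]])

```text
time_s: 16.1
eef_pos: [484.1, -30.0, 191.0]
tcp_rot: [3.131, -0.008, 0.75]
force: [-2.2, 0.9, 3.8]
gripper_width: 0.125
```

Call:
arm_command(plan=[[255,0,0,-0.3,-0.02],[255,0,0,-0.3,0]])

```text
time_s: 16.35
eef_pos: [484.1, -29.9, 190.4]
tcp_rot: [3.13, -0.008, 0.728]
force: [-1.8, 1.0, 4.4]
gripper_width: 0.124
```

Call:
arm_command(plan=[[255,0,0,-0.3,-0.02],[255,0,0,-0.3,0]])

```text
time_s: 16.6
eef_pos: [484.1, -30.0, 189.8]
tcp_rot: [3.13, -0.008, 0.706]
force: [-2.8, 1.7, 4.2]
gripper_width: 0.127
```

It drops here: z = 189.8, below the plate height of 191.4, with only spring force. I'll push straight down without turning.

Call:
arm_command(plan=[[255,0,0,-0.5,0],[255,0,0,-0.5,0],[255,0,0,-0.5,0],[255,0,0,-0.5,0]], force=25)

```text
time_s: 17.1
eef_pos: [484.1, -30.0, 187.8]
tcp_rot: [3.13, -0.008, 0.706]
force: [-2.0, 1.2, 6.0]
gripper_width: 0.128
```

Call:
arm_command(plan=[[255,0,0,-0.6,0],[255,0,0,-0.6,0],[255,0,0,-0.6,0],[255,0,0,-0.6,0]])

```text
time_s: 17.6
eef_pos: [484.1, -30.0, 185.5]
tcp_rot: [3.13, -0.008, 0.707]
force: [-2.5, 1.4, 5.7]
gripper_width: 0.125
```

Call:
arm_command(plan=[[255,0,0,-0.6,0],[255,0,0,-0.6,0],[255,0,0,-0.6,0],[255,0,0,-0.5,0]])

```text
time_s: 18.1
eef_pos: [484.1, -29.9, 183.4]
tcp_rot: [3.13, -0.008, 0.707]
force: [-3.6, 1.4, 6.9]
gripper_width: 0.122
```

Call:
arm_command(plan=[[255,0,0,-0.4,0],[255,0,0,-0.4,0],[255,0,0,-0.4,0]])

```text
time_s: 18.48
eef_pos: [484.1, -29.9, 182.4]
tcp_rot: [3.13, -0.008, 0.707]
force: [-3.4, 1.3, 8.2]
gripper_width: 0.127
```

```bash
python3 - <<'E'
from h import *
s=read_state();print(s['eef_pos'],s['tcp_rot'],s['force'],s['torque'],s['gripper_width']*94)
snap('wrist','w9.png');c=snap('scene','s9.png')
im=cv2.imread('pics/s9.png')[80:260,230:430]; cv2.imwrite('pics/s9c.png',cv2.resize(im,None,fx=3.3,fy=3.3,interpolation=cv2.INTER_CUBIC))
E
```

```text
[484.14298344 -29.92815555 182.40042719] [ 3.13003823 -0.00768704  0.70693428] [-3.44237733  1.27373133  8.15013179] [0.39087929 0.94394757 0.05833197] 11.93070152370521
```

View pics/s9c.png

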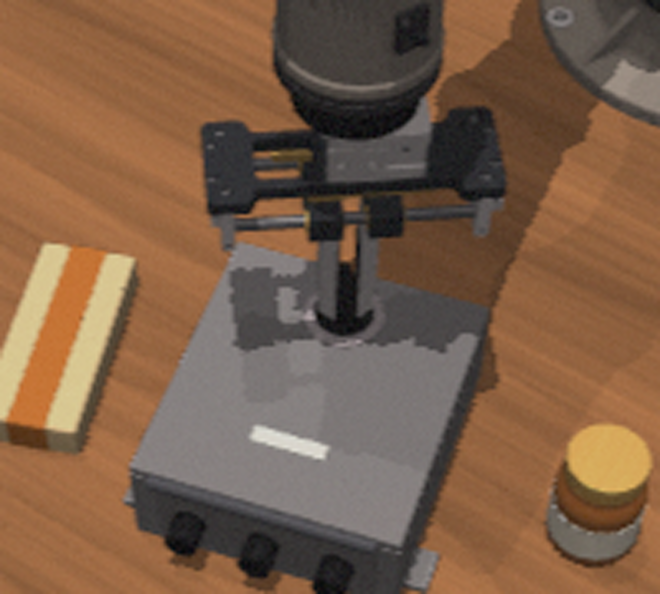

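View pics/w9.png

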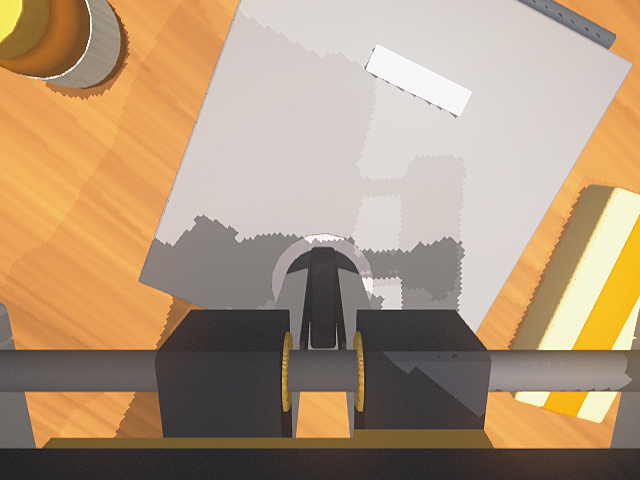

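The stud has sunk: the disc is almost level with the ring at scene crop (345,325), about 11 mm deep at 8.2 N. A bit further gives some margin before turning.

Call:
arm_command(plan=[[255,0,0,-0.4,0],[255,0,0,-0.4,0],[255,0,0,-0.4,0],[255,0,0,-0.3,0]])

```text
time_s: 19.08
eef_pos: [484.1, -29.9, 181.3]
tcp_rot: [3.13, -0.008, 0.707]
force: [-3.2, 1.6, 8.1]
gripper_width: 0.127
```

Call:
arm_command(plan=[[255,0,0,-0.2,-0.03],[255,0,0,-0.1,-0.03],[255,0,0,-0.1,-0.03]])

```text
time_s: 19.45
eef_pos: [484.3, -29.9, 181.3]
tcp_rot: [3.13, -0.008, 0.615]
force: [-3.0, 1.1, 9.5]
gripper_width: 0.124
```

```bash
python3 - <<'E'
from h import *
s=read_state();print(s['eef_pos'],s['tcp_rot'],s['force'],s['torque'],s['gripper_width']*94)
E
```

```text
[484.26482282 -29.88598612 181.31497992] [ 3.12956101 -0.00782463  0.61466298] [-3.02667082  1.08483355  9.49559874] [0.40487965 0.91697881 0.00618006] 11.633213452630295
```

It turns freely with the torque about z near zero. I'll carry on clockwise and watch the torque and depth.

Call:
arm_command(plan=[[255,0,0,-0.2,-0.05],[255,0,0,-0.2,-0.05],[255,0,0,-0.2,-0.05]])

```text
time_s: 19.82
eef_pos: [484.5, -29.9, 181.2]
tcp_rot: [3.129, -0.008, 0.46]
force: [-1.8, 1.4, 8.8]
gripper_width: 0.124
```

```bash
cat > st.py <<'E'
from h import *
s=read_state();print(np.round(s['eef_pos'],2),np.round(s['tcp_rot'],3),np.round(s['force'],1),np.round(s['torque'],2),s['gripper_width']*94,np.round(s['q'][6],2))
E
python3 st.py
```

```text
[484.49 -29.91 181.17] [ 3.129 -0.008  0.46 ] [-1.8  1.4  8.8] [0.42 0.94 0.01] 11.693485543249253 -1.35
```

Call:
arm_command(plan=[[255,0,0,-0.2,-0.06],[255,0,0,-0.2,-0.06],[255,0,0,-0.2,-0.06],[255,0,0,-0.2,-0.06]])

```text
time_s: 20.32
eef_pos: [484.8, -30.1, 181.0]
tcp_rot: [3.129, -0.009, 0.212]
force: [-2.7, 0.1, 8.1]
gripper_width: 0.123
```

```bash
python3 st.py
```

```text
[484.78 -30.05 181.01] [ 3.129 -0.009  0.212] [-2.7  0.1  8.1] [ 0.42  0.9  -0.03] 11.54645879481576 -1.58
```

Call:
arm_command(plan=[[255,0,0,-0.2,-0.06],[255,0,0,-0.2,-0.06],[255,0,0,-0.2,-0.06],[255,0,0,-0.2,-0.06]])

```text
time_s: 20.82
eef_pos: [485.1, -30.3, 180.9]
tcp_rot: [3.128, -0.01, -0.036]
force: [-3.6, 0.3, 9.8]
gripper_width: 0.123
```

```bash
python3 st.py
```

```text
[485.1  -30.27 180.9 ] [ 3.128 -0.01  -0.036] [-3.6  0.3  9.8] [ 0.4   0.96 -0.01] 11.607414633458653 -1.82
```

Call:
arm_command(plan=[[255,0,0,-0.15,-0.06],[255,0,0,-0.15,-0.06],[255,0,0,-0.15,-0.06],[255,0,0,-0.15,-0.06]])

```text
time_s: 21.32
eef_pos: [485.3, -30.5, 181.0]
tcp_rot: [3.128, -0.011, -0.284]
force: [-4.2, 0.7, 8.7]
gripper_width: 0.123
```

```bash
python3 st.py
```

```text
[485.34 -30.51 180.99] [ 3.128 -0.011 -0.284] [-4.2  0.7  8.7] [0.4  0.89 0.  ] 11.528781297869942 -2.05
```

Call:
arm_command(plan=[[255,0,0,-0.15,-0.05],[255,0,0,-0.15,-0.05],[255,0,0,-0.15,-0.04]])

```text
time_s: 21.7
eef_pos: [485.5, -30.7, 181.0]
tcp_rot: [3.127, -0.011, -0.429]
force: [-3.5, 0.9, 9.1]
gripper_width: 0.126
```

```bash
python3 st.py
```

```text
[485.45 -30.67 180.99] [ 3.127 -0.011 -0.429] [-3.5  0.9  9.1] [0.43 0.98 0.  ] 11.862529982423242 -2.18
```

Call:
arm_command(plan=[[255,0,0,-0.15,-0.03],[255,0,0,-0.15,-0.03],[255,0,0,-0.15,-0.03]])

```text
time_s: 22.08
eef_pos: [485.5, -30.8, 181.0]
tcp_rot: [3.127, -0.012, -0.522]
force: [-3.0, 0.5, 8.5]
gripper_width: 0.126
```

```bash
python3 st.py
```

```text
[485.53 -30.77 181.01] [ 3.127 -0.012 -0.522] [-3.   0.5  8.5] [0.51 0.91 0.04] 11.878888057176527 -2.27
```

Call:
arm_command(plan=[[255,0,0,-0.15,-0.025],[255,0,0,-0.15,-0.025]])

```text
time_s: 22.32
eef_pos: [485.5, -30.8, 181.0]
tcp_rot: [3.127, -0.012, -0.573]
force: [-3.5, 0.3, 8.2]
gripper_width: 0.125
```

```bash
python3 st.py
```

```text
[485.54 -30.84 181.  ] [ 3.127 -0.012 -0.573] [-3.5  0.3  8.2] [0.5  0.91 0.02] 11.7969479613811 -2.32
```

Call:
arm_command(plan=[[255,0,0,-0.15,-0.02],[255,0,0,-0.15,-0.02]])

```text
time_s: 22.58
eef_pos: [485.6, -30.9, 181.0]
tcp_rot: [3.127, -0.012, -0.614]
force: [-3.7, 1.0, 8.9]
gripper_width: 0.127
```

```bash
python3 st.py
```

```text
[485.58 -30.89 181.02] [ 3.127 -0.012 -0.614] [-3.7  1.   8.9] [0.48 0.93 0.08] 11.939278635348641 -2.35
```

Call:
arm_command(plan=[[255,0,0,-0.15,-0.02],[255,0,0,-0.15,-0.02]])

```text
time_s: 22.82
eef_pos: [485.6, -30.9, 181.0]
tcp_rot: [3.127, -0.012, -0.655]
force: [-4.4, 0.1, 8.3]
gripper_width: 0.126
```

```bash
python3 st.py
```

```text
[485.58 -30.91 181.01] [ 3.127 -0.012 -0.655] [-4.4  0.1  8.3] [0.52 0.91 0.29] 11.80906062242513 -2.39
```

Torque about z rose from about 0 to 0.29 N m at yaw −0.655, so the end stop is reached. One very small step to confirm.

Call:
arm_command(plan=[[255,0,0,-0.1,-0.005]])

```text
time_s: 22.95
eef_pos: [485.6, -30.9, 181.0]
tcp_rot: [3.127, -0.012, -0.66]
force: [-3.8, 1.0, 8.2]
gripper_width: 0.126
```

```bash
python3 st.py
```

```text
[485.58 -30.93 181.04] [ 3.127 -0.012 -0.66 ] [-3.8  1.   8.2] [0.58 0.83 0.21] 11.829047203512026 -2.4
```

Call:
arm_command(plan=[[255,0,0,-0.15,-0.015]])

```text
time_s: 23.08
eef_pos: [485.6, -31.0, 181.0]
tcp_rot: [3.127, -0.013, -0.675]
force: [-4.0, 1.4, 8.0]
gripper_width: 0.13
```

```bash
python3 st.py
```

```text
[485.58 -30.95 181.03] [ 3.127 -0.013 -0.675] [-4.   1.4  8. ] [0.53 0.84 0.31] 12.177412270951155 -2.41
```

Torque is now 0.31 N m and the jaws are being spread slightly by the stopped wing, so this is the end stop. Letting go.

Call:
arm_command(plan=[[255,0,0,0,0.005],[150,0,0,0,0],[100,0,0,0,0],[60,0,0,0,0],[60,0,0,0,0]])

```text
time_s: 23.7
eef_pos: [485.8, -31.4, 180.9]
tcp_rot: [3.127, -0.013, -0.67]
force: [-0.4, -0.3, 0.3]
gripper_width: 0.512
```

```bash
python3 st.py; python3 - <<'E'
from h import *
snap('wrist','w10.png')
E
```

```text
[485.8  -31.43 180.9 ] [ 3.127 -0.013 -0.67 ] [-0.4 -0.3  0.3] [ 0.07 -0.01 -0.03] 48.1255733550666 -2.41
```

View pics/w10.png

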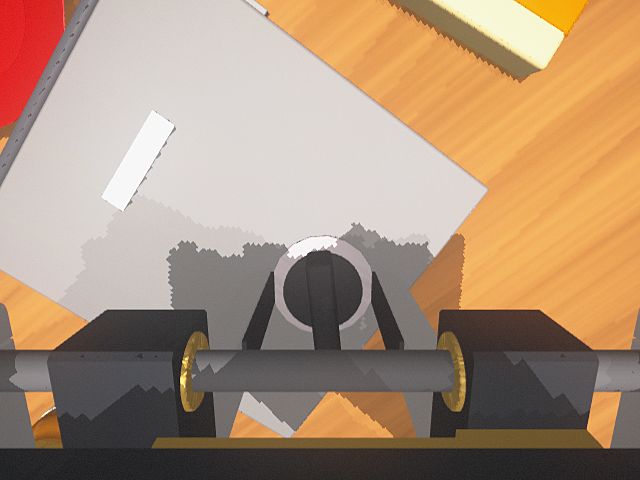

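The fingers are clear at columns 265 and 380, with the wing standing free at column 322. I'll rise straight up, move away and check the height and angle.

Call:
arm_command(plan=[[60,0,0,10,0],[60,0,0,30,0],[60,0,0,40,0],[60,0,0,40,0],[60,-10,-40,20,0.05],[60,-10,-50,0,0.05],[60,-10,-50,0,0.05],[60,-10,-50,0,0.05],[60,0,-50,0,0.05],[60,0,0,0,0]])

```text
time_s: 25.0
eef_pos: [442.9, -277.4, 333.1]
tcp_rot: [3.129, -0.02, -0.408]
force: [0.8, 0.1, 0.0]
gripper_width: 0.764
```

```bash
python3 st.py; python3 - <<'E'
from fit import *
C={n:snap(n,n+'11.png') for n in('scene','top')}
o={'scene':np.array([999,481]),'top':np.array([1151,1000])}
for n in C:
    s=spot_point('wing',n); print(n,s and (s[0]['centre'],s[0]['score']))
    im=cv2.resize(cv2.imread(f'pics/{n}11.png'),None,fx=4,fy=4,interpolation=cv2.INTER_CUBIC)
    cv2.imwrite(f'pics/{n}11c.png',im[o[n][1]:o[n][1]+600,o[n][0]:o[n][0]+600])
p=[542.4,-14,.281,0]
for h in(30,27.5,21.5,19,16.5): print(h,[np.round(proj(C[n],cov(p,160,0,h)),1) for n in C])
E
```

```text
[ 442.94 -277.38  333.14] [ 3.129 -0.02  -0.408] [0.8 0.1 0. ] [0.08 0.02 0.02] 71.85753856774801 -1.55
scene ([335.8, 171.3], 0.77)
top ([379.9, 363.5], 0.86)
30 [array([333.5, 166.5]), array([374.8, 362.6])]
27.5 [array([333.5, 167.3]), array([374.7, 362.5])]
21.5 [array([333.4, 169.1]), array([374.4, 362.4])]
19 [array([333.4, 169.8]), array([374.3, 362.4])]
16.5 [array([333.4, 170.6]), array([374.2, 362.3])]
```

View pics/scene11c.png

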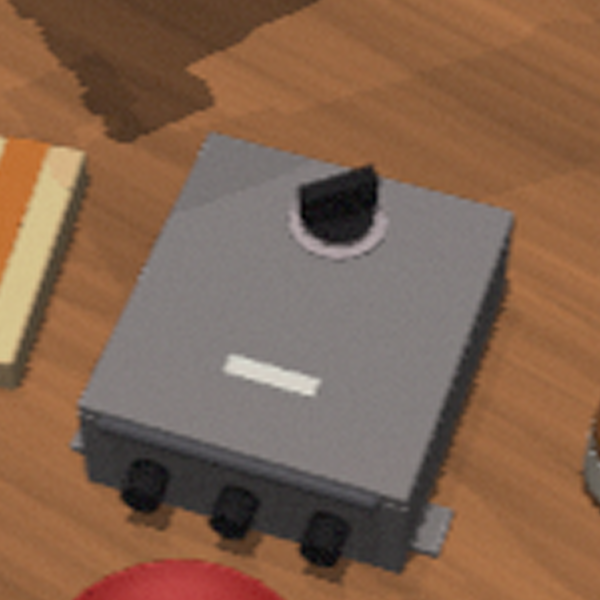

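View pics/top11c.png

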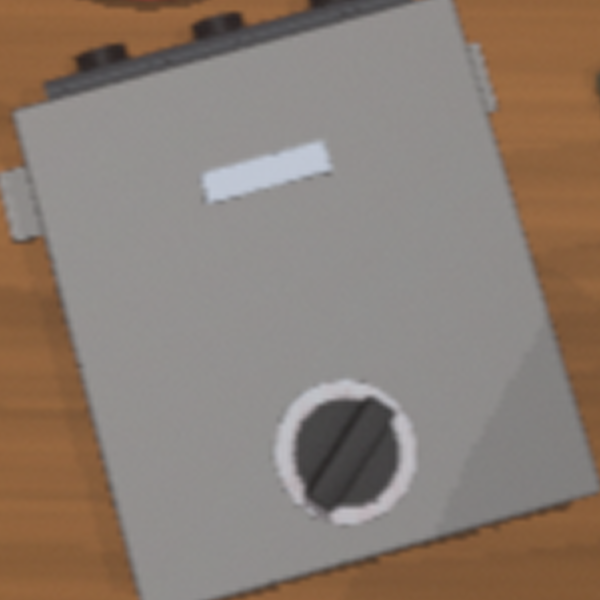

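View pics/scene11.png

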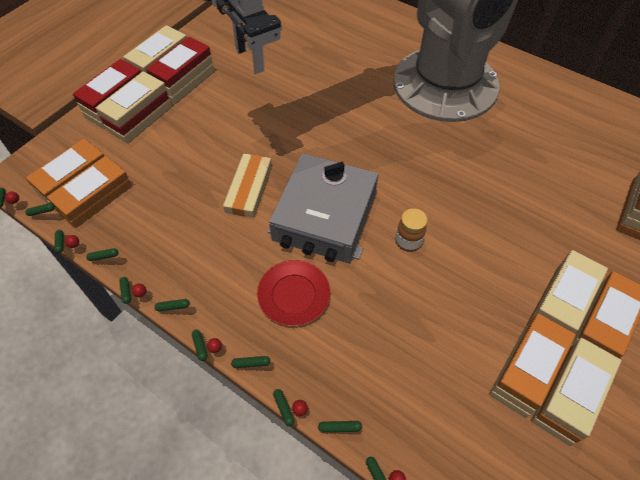

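The top view shows the wing turned to the other diagonal, with ends at crop (378,402) and (325,505). The scene view shows it sunk close to the ring, the cover flat, and the bar, jar and plate where they stood. I'll check the wing angle and depth and that the bystanders are unmoved.

```bash
python3 - <<'E'
from fit import *
C={n:camera(n) for n in('scene','top')}
o={'scene':np.array([999,481]),'top':np.array([1151,1000])}
px=lambda n,u:(np.array(u)+o[n]-1.5)/4
a,b=[atz(C['top'],px('top',u),107) for u in((380,401),(322,505))]
print('centre',(a+b)/2,np.linalg.norm(a-b),'yaw',np.arctan2(*(a-b)[1::-1]))
p=[542.4,-14,.281,0]; c0=cov(p,160,0,0)
# compare scene black-mask with rendered wing+disc outline for several depths
g0=cv2.cvtColor(C['scene']['color'],cv2.COLOR_RGB2GRAY); 
big=cv2.resize(g0,None,fx=8,fy=8,interpolation=cv2.INTER_CUBIC)
from scipy.optimize import minimize
def mask(xy,yaw,dep):
    m=np.zeros(big.shape,np.uint8); z0=103.5-dep
    W=[]
    for sx in(-22,22):
        for sy in(-6,6):
            for sz in(-12,12): W.append([xy[0]+np.cos(yaw)*sx-np.sin(yaw)*sy,xy[1]+np.sin(yaw)*sx+np.cos(yaw)*sy,z0+sz])
    D=[[xy[0]+20*np.cos(t),xy[1]+20*np.sin(t),z] for t in np.linspace(0,6.28,60) for z in(z0-12,z0-15)]
    for P in(W,D):
        h=cv2.convexHull(np.array([proj(C['scene'],q)*8+3.5 for q in P]).astype(np.int32)); cv2.fillConvexPoly(m,h,1)
    return m
u=(proj(C['scene'],c0)*8).astype(int); sl=np.s_[u[1]-240:u[1]+140,u[0]-200:u[0]+200]
obs=(big<62)[sl]
res=[]
for dep in np.arange(0,14,.5):
    best=max((( (mm:=mask((c0[0]+dx,c0[1]+dy),yw,dep)[sl].astype(bool))&obs).sum()/(mm|obs).sum(),dx,dy,yw) for dx in(-3,-1.5,0,1.5,3) for dy in(-3,-1.5,0,1.5,3) for yw in(-.67,))
    res.append((dep,*best))
for r in sorted(res,key=lambda r:-r[1])[:8]: print(np.round(r,3))
for l in('nougat_bar','honey_jar','sample_plate'): print(l,[(n,np.round(s[0]['centre'],1)) for n in C if (s:=spot_point(l,n))])
A=cv2.imread('pics/top0.png').astype(int);B=cv2.cvtColor(C['top']['color'],cv2.COLOR_RGB2BGR).astype(int)
d=np.abs(A-B).sum(2)
for nm,r in(('plate',np.s_[160:245,280:370]),('jar',np.s_[335:380,220:268]),('bar',np.s_[250:360,438:520])): print(nm,(d[r]>90).mean())
E
```

```text
centre [484.55261274 -30.8437791  107.        ] 42.99510415557564 yaw -0.5143990954058317
[13.     0.885 -3.    -1.5   -0.67 ]
[13.5    0.884 -3.    -1.5   -0.67 ]
[10.     0.883 -1.5    0.    -0.67 ]
[12.5    0.883 -3.    -1.5   -0.67 ]
[11.5    0.883 -3.     0.    -0.67 ]
[11.     0.882 -3.     0.    -0.67 ]
[10.5    0.881 -1.5    0.    -0.67 ]
[ 7.5   0.88  0.    1.5  -0.67]
nougat_bar [('scene', array([247. , 187.7])), ('top', array([475.7, 304.2]))]
honey_jar [('scene', array([406.6, 238. ])), ('top', array([247.9, 354.4]))]
sample_plate [('scene', array([294. , 293.8])), ('top', array([326.6, 207.7]))]
plate 0.0
jar 0.0
bar 0.004101995565410199
```

The bystanders are unmoved. The scene view cannot settle the depth, and the wing angle reads −0.51 against −0.67 for the tool, so I'll look closer with the wrist camera.

Call:
arm_command(plan=[[60,8,50,-10,0.08],[60,8,50,-15,0.08],[60,8,50,-15,0.08],[60,8,50,-15,0.08],[60,4,30,-15,0.08],[60,0,0,-10,0],[60,0,0,0,0]])

```text
time_s: 26.48
eef_pos: [480.3, -38.1, 250.5]
tcp_rot: [3.129, -0.022, 0.008]
force: [0.4, -0.6, -0.9]
gripper_width: 0.767
```

```bash
python3 st.py; python3 - <<'E'
from h import *
import pickle
c=snap('wrist','w12.png'); pickle.dump(c,open('pics/w12.pkl','wb'))
u=proj(c,[484.8,-30.8,95]);print(u)
x,y=int(u[0])-75,int(u[1])-75; x=max(x,0);y=max(y,0); print(x,y)
im=cv2.imread('pics/w12.png')[y:y+150,x:x+150]; cv2.imwrite('pics/w12c.png',cv2.resize(im,None,fx=4,fy=4,interpolation=cv2.INTER_CUBIC))
E
```

```text
[480.27 -38.12 250.48] [ 3.129 -0.022  0.008] [ 0.4 -0.6 -0.9] [ 0.02  0.09 -0.01] 72.06327211569604 -1.68
[308.77908146 252.6461495 ]
233 177
```

View pics/w12c.png

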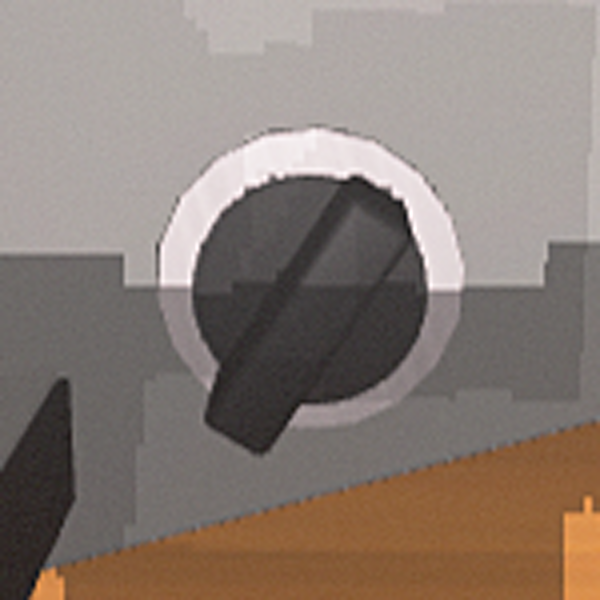

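```bash
cat > wf.py <<'E'
from h import *
import pickle,sys
from scipy.optimize import differential_evolution
c=pickle.load(open(sys.argv[1],'rb')); dep_free=True
g=cv2.cvtColor(c['color'],cv2.COLOR_RGB2GRAY)
print('cam',np.round(c['extrinsics'],3)[:3,3],np.round(c['extrinsics'],3)[:3,2])
px=lambda u:(np.array(u)-1.5)/4+np.array([233,177])
for a,b in(((347,200),(225,372)),((405,240),(300,390)),((375,215),(235,438))):
    A,B=[atz(c,px(u),107) for u in(a,b)]; print('yaw',np.arctan2(*(A-B)[1::-1]),np.linalg.norm(A-B))
ring=atz(c,px((311,277)),73.5); print('ring c',ring)
r=[atz(c,px(u),73.5) for u in((160,277),(463,277),(311,127),(311,427))]; print('ring dia',np.linalg.norm(r[0]-r[1]),np.linalg.norm(r[2]-r[3]))
for dep in(0,6,8.5,11,13.5):
    z=91.5-dep; r=[atz(c,px(u),z) for u in((193,290),(428,290),(311,176),(311,404))]
    print(dep,'disc c',np.round((r[0]+r[1])/2,1),'w',np.linalg.norm(r[0]-r[1]))
E
python3 wf.py pics/w12.pkl
```

```text
cam [545.944 -36.252 334.576] [-0.212 -0.014 -0.977]
yaw -0.6039517594061499 33.12574201590032
yaw -0.5899307322908254 28.86202038488958
yaw -0.5443035187306732 41.792089720988514
ring c [484.23513576 -31.43552195  73.5       ]
ring dia 53.323969570790936 54.283640992287594
0 disc c [486.3 -31.7  91.5] w 38.57656169060739
6 disc c [484.8 -31.6  85.5] w 39.52876978914837
8.5 disc c [484.2 -31.5  83. ] w 39.92552316354045
11 disc c [483.6 -31.5  80.5] w 40.32227653793252
13.5 disc c [483.  -31.5  78. ] w 40.719029912324594
```

The close view is consistent with locked. At a depth of 8.5 mm the disc's width comes out at 39.9 mm (true 40), and its centre falls on the ring's centre. The wing's long edges give about −0.60 rad, so stud_turn ≈ 0.88, which is slot + 1.3. I'll retreat and hand in.

Call:
arm_command(plan=[[60,0,0,20,0],[60,0,0,40,0],[60,-8,-50,10,0],[60,-8,-50,0,0],[60,-8,-50,0,0],[60,0,-50,0,0],[60,0,0,0,0],[60,0,0,0,0]])

```text
time_s: 27.52
eef_pos: [453.1, -253.4, 328.0]
tcp_rot: [3.126, -0.029, -0.007]
force: [-0.1, 0.2, -0.1]
gripper_width: 0.764
```

```bash
python3 st.py; python3 - <<'E'
from h import *
snap('scene','s13.png')
A=cv2.imread('pics/scene11.png').astype(int);B=cv2.imread('pics/s13.png').astype(int)
print('cover/wing change',(np.abs(A-B).sum(2)[150:260,272:378]>90).mean())
print(sign_off())
E
```

```text
[ 453.07 -253.39  328.03] [ 3.126 -0.029 -0.007] [-0.1  0.2 -0.1] [ 0.03  0.01 -0.03] 71.82147530946857 -1.2
cover/wing change 0.008576329331046312
the job is handed in; nothing more can be done
None
```

The cover is shut and, as far as the last pictures show, the stud is locked. I handed the job in at about 27.6 s, with the arm clear and touching nothing.

- **Cover:** I pushed it shut with closed fingers beside the wing, up to about 30 N on the cover at its stop. It was still flat in the last pictures.
- **Finding the slot:** My first clockwise sweep went over the slot too fast, and the pin climbed out again at up to 17 N. I eased off, turned back about 0.4 rad anticlockwise and felt again in finer steps. The stud then dropped at stud_turn ≈ −0.42.
- **Locking:** I pushed the stud in about 12.4 mm at 8–10 N and turned it clockwise to the end stop, where the twist rose to about 0.31 N m (roughly 19 N at the pin). Then I let go.
- **Last checks:** In the wrist picture the disc matches a resting depth of 8.5 mm, and the wing sits at stud_turn ≈ 0.88, which is the slot plus 1.3. The bar, jar and plate had not moved.
- **Disagreements:** The scene camera could not tell the depth (fits ran from 7.5 to 13.5 mm). The wing angle read −0.51 rad from the top camera, about −0.60 from the wrist camera and −0.67 from the tool. By the two camera readings the wing is within the 0.2 rad catch. The tool had turned slightly past the stopped wing.

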